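# Hold a slide rack ready over the open staining dish

### The arm

A 7-joint arm with a two-finger parallel gripper is mounted at the origin on the work surface. World frame = base frame: x ahead of the robot, y to its left, z up, the work surface at z = 0. Lengths are in mm, angles in rad, forces in N, time in s.
With the tool pointing down it reaches from about 425 to 875 mm from the base axis. Payload 8.4 kg.
Tool frame: the origin (TCP) lies midway between the tips of the shut fingers; the grasp point (between the pads) lies 19 mm behind it; z points along the fingers, y is the line along which they close (so a half turn about z gives the same grasp; the last joint's range is limited). The gripper opens to 87 mm and grips with 3 to 60 N. Pads are 19 mm wide; open, the fingers measure 117 mm over their backs; the gripper's body (75 mm by 190 mm) begins 51 mm behind the grasp point.
Start: joints at [1.15, 0.333, 0.04, 1.465, -0.013, 1.343, -0.059], TCP at [205.556, -616.612, 222.546] pointing down, gripper open.
Joint ranges: [-2.58, 2.58], [-0.38, 2.09], [-1.3, 1.39], [0.25, 2.4], [-1.5, 4.64], [0.08, 2.09], [-2.65, 2.65]. Speed limits (rad/s): [2.22, 2.22, 2.79, 2.79, 3.14, 3.14, 3.14].

### API

Orientations are given as a unit quaternion [x, y, z, w].
In Python, from rig import telemetry, viewer, finish_job gives the robot as it stands.
- The arm moves only by the tool servo_tool, never from a script. Its argument "deltas" is a list of rows, each an object with "turn": the turn, a rotation vector about the tool's x, y, z each as a share of 90 degrees, from -1 to 1, a list of three; "translation": the shift along the tool's x, y, z each as a share of 0.5 m, from -1 to 1, a list of three; "fingers": the opening, from 0 (shut) to 1 (fully open). In form: [{"turn": [wx, wy, wz], "translation": [x, y, z], "fingers": fingers}, ...]. A call has 1 to 8 rows; each row shifts and turns the commanded pose from where the row before left it, along the tool's axes as they then stand; what a row does not reach is not made up. A row lasts 1/8 s, in which the tool goes at most 62.5 mm and 10.7 degrees, less where a joint would pass 70% of its speed; a pose out of reach is approached as far as the arm can. A call with a number of a shift or a turn outside -1 to 1 is refused whole. A call with a gripper value outside its range is refused whole. The fingers move at their own pace and stop on an object; "newtons" is the grip in N (left out, the last holds). Time passes only in rows, so rows that do not move let the fingers close. It gives the time, the measured TCP pose, the force, the opening and the grip force at its end, in the units of the state.
- telemetry.get_obs(): the state, without advancing time (a new reading comes with each control period).
- viewer.get_image(name): name is "scene" or "top" or "wrist"; returns a dict with "frame" (400x640x3 uint8, red, green, blue), "K" (3x3 intrinsics, pixels), "R" (3x3) and "t" (3): a world point X has camera coordinates R X + t. Camera axes: x right, y down, z forward; pixel columns grow to the right and rows downward; lengths in mm; the calibration is good to about 2 mm. The wrist camera is an equidistant fisheye: a pixel r from the principal point sees the ray r / f radians off the axis. A picture is of the moment at which its call begins. There is no depth.
- finish_job(): hands the job in; it is judged then, once.
The state is a dict: "t": time; "q": joint angles; "qd": joint speeds; "tau": joint torques, N m; "position": TCP position; "ee_rot": TCP orientation; "ft_force": force on the tool from outside, world axes, zero at the start; "moment": the same for the moment, N m; "finger_gap": finger opening in mm; "grasp_force": force on a finger pad.
Only numpy, scipy, OpenCV 4.12 (cv2) and the standard library are available. Lean on these libraries where they do the work, as an engineer would, in place of code of your own. Each camera call takes 0.05 s, during which the arm holds its last target. There are 200 camera calls.

### The job

Get the loaded slide rack ready for its timed dip: pick it up by its carrying bar, lift it level over the splash guard to the one staining dish that has no cover on it, and hold it there about a centimetre above the dish's rim, centred and lined up so that it would go straight in, not touching the dish. Do not lower it in or let go: finish while still holding it, perfectly still. Leave the covers and everything else on the table where they are, and knock nothing on the way.

Things in the scene. Friction and masses are not known exactly. Their poses are not given: they have to be found in the camera images.
- rack: Slide rack: steel frame 84 mm long (its x), 46 mm wide (y), with a row of glass slides 30 mm tall and, on end plates, one straight 10 x 10 mm carrying bar along x, its underside 70 mm and top 80 mm above the rack's underside, free space below it. Same after half a turn. 170 to 350 g, balanced under mid-bar. Stands on the draining tray, 4 mm above the table. Origin: centre of the underside, z up.
- rack_bar (a point): Centre of the rack's carrying bar, on its mid-height, 75 mm above the rack's underside; axes as the rack's.
- drain_tray: Fixed low steel tray, 150 mm (x) x 130 mm (y), floor 4 mm thick, lip 9 mm high, on which the rack stands at the start. Origin: centre of its underside.
- station: Fixed steel base 190 mm (x) by 345 mm (y) with three equal white dishes 100 mm apart along y, each 112 x 74 mm outside (x, y), 104 x 66 mm inside, rim 66 mm above the table. A splash guard, an upright metal sheet 190 mm long (x), 4 mm thick, top 120 mm above the table, stands at y = -168 mm, towards the draining tray. Origin: centre of the underside, z up.
- dish_right (a point): Centre of the right-hand (station y = -100 mm, next to the splash guard) dish's mouth, in the plane of its rim (66 mm above the work surface); axes parallel to the station's: x along the dish's long side, y along the row, z up. The dish may be open or covered.
- dish_mid (a point): Centre of the middle (station y = 0) dish's mouth, in the plane of its rim (66 mm above the work surface); axes parallel to the station's: x along the dish's long side, y along the row, z up. The dish may be open or covered.
- dish_left (a point): Centre of the left-hand (station y = +100 mm, farthest from the splash guard) dish's mouth, in the plane of its rim (66 mm above the work surface); axes parallel to the station's: x along the dish's long side, y along the row, z up. The dish may be open or covered.
- cover_a: Loose flat white plastic cover, 116 x 80 mm, 5 mm thick with a round knob 22 mm across that rises to 21 mm. It lies centred on the rim of one of the three dishes, which one differs from start to start. Origin: centre of its underside.
- cover_b: A second cover just like it, on another of the three dishes; the dish without a cover is the open one (a slotted grey insert lies on its floor).
- reagent_a: Bystander: closed amber bottle, 42 mm across, 115 mm tall, standing between the splash guard and the draining tray. Origin: centre of its underside.
- reagent_b: Bystander: closed amber bottle, 42 mm across, 105 mm tall, standing between the splash guard and the draining tray. Origin: centre of its underside.
- coplin: Bystander: open white ceramic jar, rim 60 mm across, 85 mm tall, beyond the station. Origin: centre of its underside.
- slide_box: Bystander: closed grey plastic slide box, 87 x 102 mm, 34 mm tall, beyond the draining tray. Origin: centre of its underside.
- dropper: Bystander: small white dropper bottle, 30 mm across, 65 mm tall, right of the draining tray. Origin: centre of its underside.
- forceps: Bystander: steel forceps lying flat left of the station, about 130 x 20 mm, 4 mm thick. Origin: centre of its underside.
- counter: Bystander: black hand-held cell counter lying flat at the left, 100 x 75 mm, 34 mm tall. Origin: centre of its underside.
Things that resemble listed ones, but are neither listed nor needed, are in the scene too. What is shaped like the rack but red or yellow is not meant.

How it is judged:
By the outcome, as a careful person would: the job done as asked, in the order asked, and still so for the second after the job is handed in, while the arm keeps its last pose, push and grip.
It also fails if it takes over 45 s, if anything falls off the work surface, if the arm or the gripper's body presses on something with over 40 N, if the wrist force passes 120 N, or if a joint passes its speed limit or range.

## Working session

There is one attempt and no reset: what is moved stays moved. The work goes in short steps, Python scripts to look and compute and a tool call to move; the robot and the scene stay as the last step left them, time stands still between calls to the robot, and variables do not carry over. Pictures are saved under pics/ and viewed, at most 10 in all, crops included, and the job is handed in when it is done.

Besides the shell and the picture viewer there is one more tool, called after "Request:" as name(argument=value, ...), one argument or row to a line, values as JSON. servo_tool: Moves the arm, as the interface text tells. Its arguments: {"type":"object","properties":{"deltas":{"type":"array","items":{"type":"object","properties":{"turn":{"type":"array","items":{"type":"number"}},"translation":{"type":"array","items":{"type":"number"}},"fingers":{"type":"number"}}}},"newtons":{"type":"number"}},"required":["deltas"]}

```bash
mkdir -p pics
python3 - <<'E'
from rig import telemetry, viewer
import cv2,pickle
o=telemetry.get_obs();print(o['t'],o['position'],o['ee_rot'],o['finger_gap'])
d={}
for n in('scene','top','wrist'):
    d[n]=viewer.get_image(n); cv2.imwrite(f'pics/{n}0.png',d[n]['frame'][:,:,::-1]); print(n,d[n]['K'],d[n]['R'],d[n]['t'])
pickle.dump(d,open('v0.pkl','wb'))
E
```

```text
0.0 [ 205.39206166 -616.18455715  221.64379721] [ 9.87078812e-01  1.60233410e-01 -1.94425566e-04 -7.97671510e-04] 87.03271940135059
scene [[465.1061938    0.         321.79526962]
 [  0.         465.1061938  202.72284282]
 [  0.           0.           1.        ]] [[-0.29160053  0.95653374  0.00351146]
 [ 0.65006263  0.20086274 -0.73285247]
 [-0.70170343 -0.2114175  -0.68037852]] [ 145.18765679 -281.32905335 1702.86715452]
top [[424.4637164    0.         325.45482003]
 [  0.         424.4637164  209.2638082 ]
 [  0.           0.           1.        ]] [[ 0.02363153 -0.99958882 -0.01623994]
 [-0.99525175 -0.02198852 -0.09481808]
 [ 0.094422    0.01840353 -0.99536214]] [  -9.44805809  519.34231224 1261.8067297 ]
wrist [[309.70691629   0.         317.18423841]
 [  0.         309.70691629 200.78216752]
 [  0.           0.           1.        ]] [[ 3.15835568e-01 -9.48813927e-01 -1.61902155e-04]
 [-9.07173845e-01 -3.02024651e-01  2.92944918e-01]
 [-2.77999116e-01 -9.23755512e-02 -9.56129305e-01]] [-650.10787934  -34.5236227   389.5122402 ]
```

View pics/top0.png

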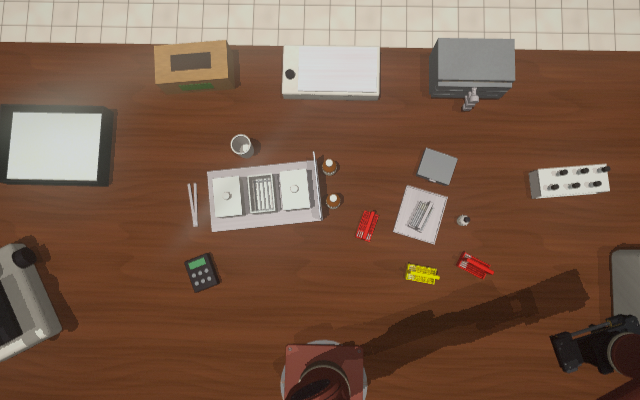

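View pics/scene0.png

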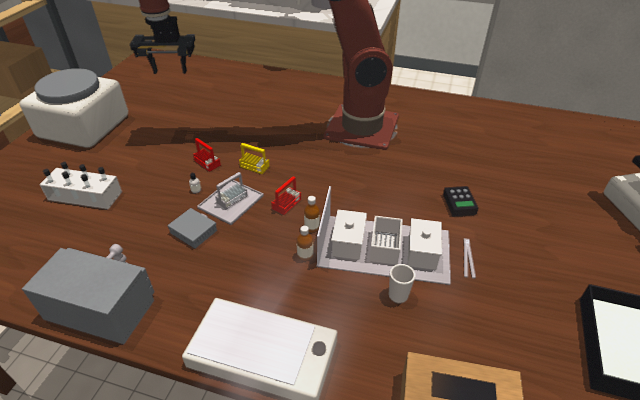

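Top view: the steel-grey rack is on the tray at about (420,215). The look-alikes are red at (367,225), red at (475,265) and yellow at (422,273). The grey one on the draining tray fits the description. The middle dish at (263,194) is open with its slotted insert visible, and the dishes at (227,196) and (295,189) have knobbed covers. I'll confirm this in an enlarged crop.

Run:
```python
import pickle,cv2,numpy as np
d=pickle.load(open('v0.pkl','rb'))
f=d['top']['frame'][:,:,::-1]; s=d['scene']['frame'][:,:,::-1]
def c(im,x,y,w,h,k): return cv2.resize(im[y:y+h,x:x+w],None,fx=k,fy=k,interpolation=cv2.INTER_CUBIC)
a=np.hstack([c(f,385,180,66,50*66//66,6),c(f,203,150,66*2,100,3)[:300]])
b=np.hstack([c(s,195,165,66,50,6),c(s,315,185,132,100,3)])
cv2.imwrite('pics/crop1.png',np.vstack([a,b]))
```

```text
(no output)
```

View pics/crop1.png

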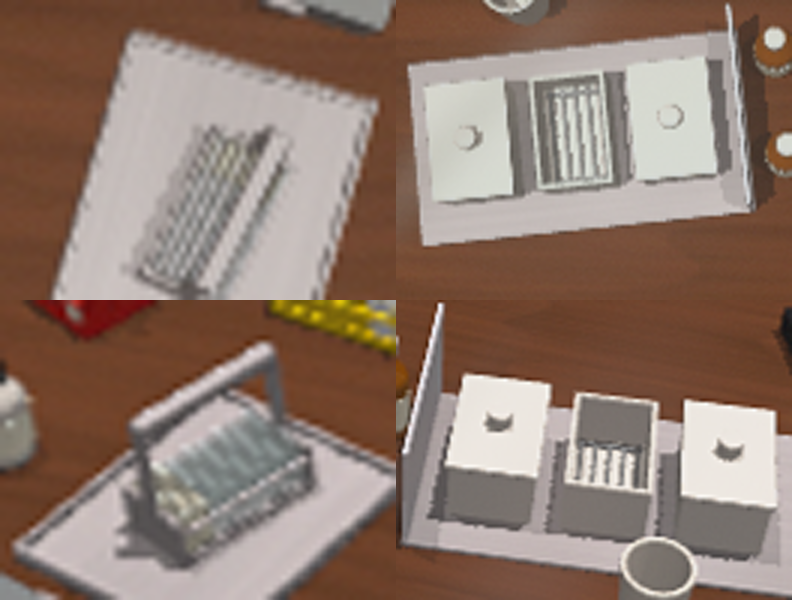

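The crop confirms it: the grey rack with glass slides is on the tray, and the middle dish is open. Next I'll work out coarse poses.

```bash
cat > h.py <<'E'
import numpy as np,cv2
def ray(im,uv,fish=False):
    K=im['K'];R=im['R'];t=np.array(im['t']).ravel()
    x=(uv[0]-K[0,2])/K[0,0];y=(uv[1]-K[1,2])/K[1,1]
    if fish:
        r=np.hypot(x,y)+1e-12;d=np.array([x/r*np.sin(r),y/r*np.sin(r),np.cos(r)])
    else: d=np.array([x,y,1.])
    return -R.T@t, R.T@d
def onz(im,uv,z,fish=False):
    c,d=ray(im,uv,fish); return c+d*(z-c[2])/d[2]
def proj(im,P,fish=False):
    p=im['R']@np.asarray(P,float)+np.ravel(im['t']);K=im['K']
    if fish:
        r=np.hypot(p[0],p[1]);th=np.arctan2(r,p[2]);q=p[:2]/r*th
    else: q=p[:2]/p[2]
    return np.array([K[0,0]*q[0]+K[0,2],K[1,1]*q[1]+K[1,2]])
E
python3 - <<'E'
import pickle;from h import *
d=pickle.load(open('v0.pkl','rb'));T=d['top'];S=d['scene']
print('bar top',[onz(T,p,84).round(1) for p in((431.7,202),(420,228.5))])
print('bar scene',[onz(S,p,84).round(1) for p in((195+140/6,165+120/6),(195+265/6,165+45/6))])
f=T['frame'].astype(int)
# cover tops and knobs, open dish outer corners
m=((f.min(2)>205)).astype(np.uint8);m[:, :200]=0;m[:,330:]=0;m[:155]=0;m[235:]=0
for c in cv2.findContours(m,cv2.RETR_EXTERNAL,cv2.CHAIN_APPROX_NONE)[0]:
    if cv2.contourArea(c)>200:
        b=cv2.boxPoints(cv2.minAreaRect(c)); P=np.array([onz(T,p,71) for p in b]); 
        e=[P[1]-P[0],P[2]-P[1]]; L=max(e,key=np.linalg.norm)
        print('cover',b.mean(0),P.mean(0).round(1),[np.linalg.norm(x).round(1) for x in e],np.degrees(np.arctan2(L[1],L[0])).round(1))
for q in((203+136/3,150+76/3),(203+210/3,150+73/3),(203+213/3,150+185/3),(203+140/3,150+190/3)): print('dish c',onz(T,q,66).round(1))
print('tcp yaw frame',)
E
```

```text
bar top [array([ 541.6, -304.4,   84. ]), array([ 464.4, -271. ,   84. ])]
bar scene [array([ 541.1, -296.1,   84. ]), array([ 471.7, -262.8,   84. ])]
cover [294.1683  188.68317] [573.9  95.   71. ] [np.float64(78.1), np.float64(111.6)] -172.8
dish c [611.4 232.6  66. ]
dish c [616.  159.5  66. ]
dish c [505.1 152.6  66. ]
dish c [498.6 224.1  66. ]
tcp yaw frame
```

Request:
servo_tool(
  deltas=[
    {"translation":[0.065,-0.037,0],"turn":[0,0,0],"fingers":1},
    {"translation":[0.065,-0.037,0],"turn":[0,0,0],"fingers":1},
    {"translation":[0.065,-0.037,0],"turn":[0,0,0],"fingers":1},
    {"translation":[0.065,-0.037,0],"turn":[0,0,0],"fingers":1},
    {"translation":[0.065,-0.037,0],"turn":[0,0,0],"fingers":1},
    {"translation":[0.065,-0.037,0],"turn":[0,0,0],"fingers":1},
    {"translation":[0.065,-0.037,0],"turn":[0,0,0],"fingers":1},
    {"translation":[0.065,-0.037,0],"turn":[0,0,0],"fingers":1},
  ],
)

```text
t: 1.15
position: [406.0, -392.9, 222.4]
ee_rot: [0.987, 0.16, -0.0, -0.0]
ft_force: [-0.7, 0.1, 0.8]
finger_gap: 86.7
grasp_force: 0.0
```

Request:
servo_tool(
  deltas=[
    {"translation":[0.065,-0.037,0],"turn":[0,0,0],"fingers":1},
    {"translation":[0.065,-0.037,0],"turn":[0,0,0],"fingers":1},
    {"translation":[0.065,-0.037,0],"turn":[0,0,0],"fingers":1},
    {"translation":[0,0,0],"turn":[0,0,0.116],"fingers":1},
    {"translation":[0,0,0],"turn":[0,0,0.116],"fingers":1},
    {"translation":[0,0,0],"turn":[0,0,0.116],"fingers":1},
    {"translation":[0,0,0],"turn":[0,0,0.116],"fingers":1},
    {"translation":[0,0,0],"turn":[0,0,0],"fingers":1},
  ],
)

```text
t: 2.15
position: [480.2, -310.4, 222.3]
ee_rot: [0.979, -0.202, -0.0, -0.0]
ft_force: [0.2, 0.2, -0.4]
finger_gap: 87.3
grasp_force: 0.0
```

Run:
```python
from rig import telemetry, viewer
import cv2,pickle;from h import *
o=telemetry.get_obs();print(o['t'],o['position'].round(1),o['ee_rot'].round(4),o['ft_force'].round(1))
w=viewer.get_image('wrist');pickle.dump(w,open('w1.pkl','wb'))
cv2.imwrite('pics/wrist1.png',w['frame'][:,:,::-1])
print(proj(w,[541.6,-304.4,84],1),proj(w,[464.4,-271,84],1),proj(w,o['position'],1))
```

```text
2.15 [ 480.2 -310.4  222.3] [ 9.795e-01 -2.016e-01 -2.000e-04 -1.000e-04] [ 0.2  0.2 -0.4]
[285.88341892 137.07702935] [287.74972551 219.09613174] [316.50706949 253.7024716 ]
```

View pics/wrist1.png

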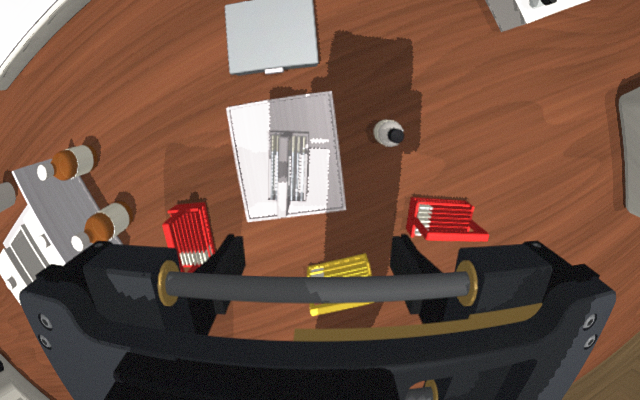

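The wrist view shows the rack on the tray with its bar running from about (284,135) to (283,215). The red and yellow look-alikes are off to the sides. I'll enlarge it for exact edges.

Run:
```python
import pickle,cv2
w=pickle.load(open('w1.pkl','rb'))['frame'][:,:,::-1]
cv2.imwrite('pics/crop2.png',cv2.resize(w[125:225,230:350],None,fx=6,fy=6,interpolation=cv2.INTER_CUBIC))
```

```text
(no output)
```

View pics/crop2.png

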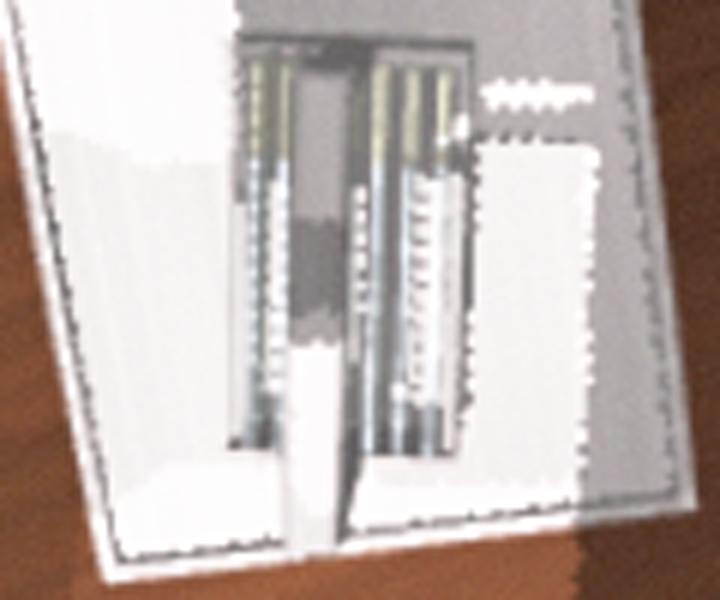

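Run:
```python
import pickle;from h import *
w=pickle.load(open('w1.pkl','rb'))
P=[onz(w,(230+x/6-.4,125+y/6-.4),84,1) for x,y in((326,65),(312,548),(298,70),(355,70),(285,545),(340,545))]
print(np.round(P,1));L=P[0]-P[1];print((P[0]+P[1])/2,np.linalg.norm(L),np.degrees(np.arctan2(L[1],L[0])))
# frame-base corners (z~4+20?) rack outline
Q=[onz(w,(230+x/6-.4,125+y/6-.4),34,1) for x,y in((238,40),(472,42),(230,448),(455,455))]
print(np.round(Q,1),np.mean(Q,0))
```

```text
[[ 543.8 -303.3   84. ]
 [ 470.  -266.6   84. ]
 [ 545.  -298.8   84. ]
 [ 541.2 -307.3   84. ]
 [ 472.4 -262.5   84. ]
 [ 468.6 -271.3   84. ]]
[ 506.9434608  -284.96582239   84.        ] 82.4230346409828 -26.458847555036716
[[ 553.3 -283.4   34. ]
 [ 534.9 -323.6   34. ]
 [ 481.3 -247.8   34. ]
 [ 462.4 -288.1   34. ]] [ 507.96246487 -285.72697021   34.        ]
```

Request:
servo_tool(
  deltas=[
    {"translation":[0,0,0],"turn":[0,0,0.035],"fingers":1},
    {"translation":[0.0127,-0.0347,0],"turn":[0,0,0],"fingers":1},
    {"translation":[0.0127,-0.0347,0],"turn":[0,0,0],"fingers":1},
    {"translation":[0,0,0.05],"turn":[0,0,0],"fingers":1},
    {"translation":[0,0,0.05],"turn":[0,0,0],"fingers":1},
    {"translation":[0,0,0.05],"turn":[0,0,0],"fingers":1},
    {"translation":[0,0,0],"turn":[0,0,0],"fingers":1},
  ],
)

```text
t: 3.08
position: [507.0, -283.2, 145.7]
ee_rot: [0.974, -0.227, -0.002, -0.001]
ft_force: [0.1, 0.7, 0.9]
finger_gap: 87.1
grasp_force: 0.0
```

Run:
```python
from rig import telemetry, viewer
import cv2,pickle;from h import *
o=telemetry.get_obs();print(o['t'],o['position'].round(1),o['ee_rot'].round(4),o['ft_force'].round(1))
w=viewer.get_image('wrist');s=viewer.get_image('scene')
a=cv2.resize(s['frame'][120:250,140:330],(640,438));a=cv2.resize(a,(400,274))
b=cv2.resize(w['frame'][60:360,130:510],(400,316))
cv2.imwrite('pics/c3.png',np.vstack([a,b])[:,:,::-1])
```

```text
3.075 [ 507.  -283.2  145.7] [ 9.738e-01 -2.274e-01 -1.800e-03 -7.000e-04] [0.1 0.7 0.9]
```

View pics/c3.png

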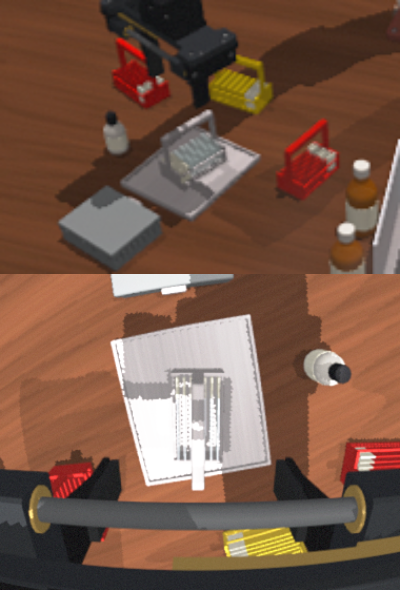

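Run:
```python
import pickle;from h import *
S=pickle.load(open('v0.pkl','rb'))['scene']
c=np.array([507,-283,146.]);y=np.array([-.445,-.896,0])
for p in(c,c+50*y,c-50*y,[507,-285,84]): print(((proj(S,p)-[140,120])*2.105).round())
```

```text
[178.  88.]
[156.  72.]
[202. 104.]
[183. 123.]
```

The projection matches the picture: the fingers are directly above the bar and straddle it. Descending.

Request:
servo_tool(
  deltas=[
    {"translation":[0.0015,0.003,0.05],"turn":[0,0,0],"fingers":1},
    {"translation":[0,0,0.05],"turn":[0,0,0],"fingers":1},
    {"translation":[0,0,0.04],"turn":[0,0,0],"fingers":1},
    {"translation":[0,0,0.03],"turn":[0,0,0],"fingers":1},
    {"translation":[0,0,0],"turn":[0,0,0],"fingers":1},
    {"translation":[0,0,0],"turn":[0,0,0],"fingers":1},
  ],
)

```text
t: 3.92
position: [507.9, -287.1, 63.6]
ee_rot: [0.973, -0.229, 0.001, 0.0]
ft_force: [-0.0, 0.5, -0.5]
finger_gap: 87.4
grasp_force: 0.0
```

Request:
servo_tool(
  deltas=[
    {"translation":[0,-0.003,0.006],"turn":[0,0,0],"fingers":0.4},
    {"translation":[0,0,0],"turn":[0,0,0],"fingers":0.25},
    {"translation":[0,0,0],"turn":[0,0,0],"fingers":0},
    {"translation":[0,0,0],"turn":[0,0,0],"fingers":0},
    {"translation":[0,0,0],"turn":[0,0,0],"fingers":0},
    {"translation":[0,0,0],"turn":[0,0,0],"fingers":0},
    {"translation":[0,0,0],"turn":[0,0,0],"fingers":0},
    {"translation":[0,0,0],"turn":[0,0,0],"fingers":0},
  ],
  newtons=35,
)

```text
t: 4.92
position: [507.9, -285.4, 59.6]
ee_rot: [0.973, -0.229, -0.0, -0.0]
ft_force: [0.1, -0.6, 0.1]
finger_gap: 14.7
grasp_force: 0.0
```

Request:
servo_tool(
  deltas=[
    {"translation":[0,0,0],"turn":[0,0,0],"fingers":0},
    {"translation":[0,0,0],"turn":[0,0,0],"fingers":0},
    {"translation":[0,0,0],"turn":[0,0,0],"fingers":0},
    {"translation":[0,0,0],"turn":[0,0,0],"fingers":0},
  ],
)

```text
t: 5.42
position: [507.9, -285.4, 59.5]
ee_rot: [0.973, -0.229, -0.0, -0.0]
ft_force: [0.2, 0.4, -1.0]
finger_gap: 9.7
grasp_force: 35.0
```

Request:
servo_tool(
  deltas=[
    {"translation":[0,0,-0.01],"turn":[0,0,0],"fingers":0},
    {"translation":[0,0,-0.03],"turn":[0,0,0],"fingers":0},
    {"translation":[0,0,-0.05],"turn":[0,0,0],"fingers":0},
    {"translation":[0,0,-0.06],"turn":[0,0,0],"fingers":0},
    {"translation":[0,0,-0.06],"turn":[0,0,0],"fingers":0},
    {"translation":[0,0,-0.06],"turn":[0,0,0],"fingers":0},
    {"translation":[0,0,-0.04],"turn":[0,0,0],"fingers":0},
    {"translation":[0,0,-0.02],"turn":[0,0,0],"fingers":0},
  ],
)

```text
t: 6.42
position: [508.3, -285.7, 226.8]
ee_rot: [0.973, -0.229, 0.001, 0.0]
ft_force: [0.1, -0.1, -2.2]
finger_gap: 9.5
grasp_force: 35.0
```

Request:
servo_tool(
  deltas=[
    {"translation":[0,0,-0.01],"turn":[0,0,0],"fingers":0},
    {"translation":[0,0,0],"turn":[0,0,0],"fingers":0},
    {"translation":[0,0,0],"turn":[0,0,0],"fingers":0},
    {"translation":[0,0,0],"turn":[0,0,0],"fingers":0},
  ],
)

```text
t: 6.92
position: [507.6, -285.3, 228.9]
ee_rot: [0.973, -0.229, -0.001, -0.0]
ft_force: [0.7, 0.2, -1.9]
finger_gap: 9.5
grasp_force: 35.0
```

Run:
```python
from rig import telemetry, viewer
import cv2,pickle;from h import *
o=telemetry.get_obs();print(o['t'],o['position'].round(1),o['ee_rot'].round(4),o['ft_force'].round(1),o['moment'].round(2),o['finger_gap'],o['grasp_force'])
d={n:viewer.get_image(n) for n in('wrist','scene','top')};pickle.dump(d,open('v2.pkl','wb'))
# station measurement from top: cover corners, robust per-cover at several thresholds, open dish rim
f=d['top']['frame'].astype(int)
for th in(150,170,190,200):
    m=((f.min(2)>th)&(f.max(2)-f.min(2)<25)).astype(np.uint8);m[:,:205]=0;m[:,325:]=0;m[:155]=0;m[235:]=0
    for c in cv2.findContours(m,cv2.RETR_EXTERNAL,cv2.CHAIN_APPROX_NONE)[0]:
        if cv2.contourArea(c)>200:
            b=cv2.boxPoints(cv2.minAreaRect(c));P=np.array([onz(d['top'],p,71) for p in b]);e=[P[1]-P[0],P[2]-P[1]];L=max(e,key=np.linalg.norm)
            print(th,b.mean(0).round(1),P.mean(0).round(1),[np.linalg.norm(x).round(1) for x in e],np.degrees(np.arctan2(L[1],L[0])).round(1))
t=cv2.resize(d['top']['frame'][150:240,200:335],None,fx=5.9,fy=5.9,interpolation=cv2.INTER_CUBIC)
cv2.imwrite('pics/c4.png',t[:,:,::-1])
```

```text
6.925 [ 507.6 -285.3  228.9] [ 9.734e-01 -2.289e-01 -5.000e-04 -2.000e-04] [ 0.7  0.2 -1.9] [0.04 0.02 0.04] 9.546462559178469 34.97052161023021
150 [263.  193.2] [559.  186.5  71. ] [np.float64(325.4), np.float64(193.7)] -82.7
170 [262.3 195.9] [550.8 188.1  71. ] [np.float64(319.5), np.float64(177.8)] -82.7
190 [226.6 196.2] [547.5 293.1  71. ] [np.float64(78.7), np.float64(115.0)] -172.6
190 [294.1 188.7] [573.8  95.1  71. ] [np.float64(79.0), np.float64(117.2)] -172.8
200 [234.  205.8] [519.5 270.1  71. ] [np.float64(110.1), np.float64(60.0)] -39.5
200 [294.1 189.1] [572.8  95.1  71. ] [np.float64(78.7), np.float64(113.9)] -172.8
```

View pics/c4.png

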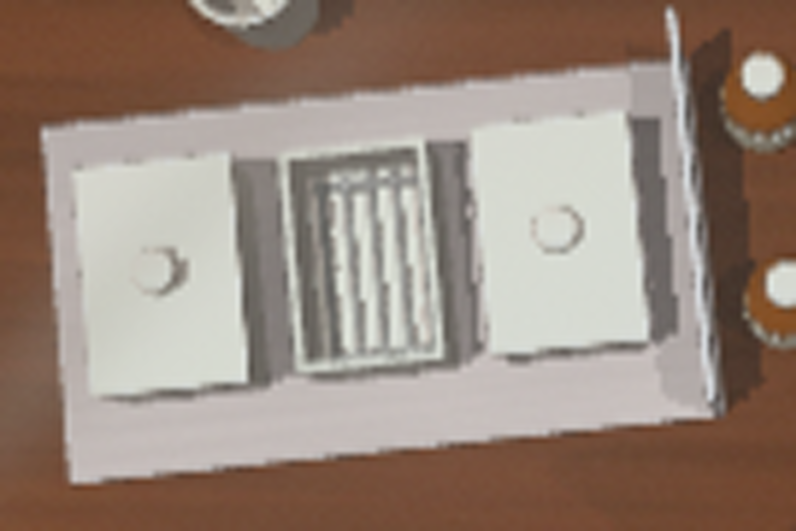

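The top view shows both covers, with knobs at crop positions (158,270) and (556,228), undisturbed. The open middle dish has its mouth centred at crop (361,258). I'll carry the rack over the guard with its underside at about 173 mm.

Request:
servo_tool(
  deltas=[
    {"translation":[-0.0067,-0.018,0],"turn":[0,0,0],"fingers":0},
    {"translation":[-0.0133,-0.0361,0],"turn":[0,0,0],"fingers":0},
    {"translation":[-0.02,-0.0541,0],"turn":[0,0,0],"fingers":0},
    {"translation":[-0.0266,-0.0722,0],"turn":[0,0,0],"fingers":0},
    {"translation":[-0.0266,-0.0722,0],"turn":[0,0,0],"fingers":0},
    {"translation":[-0.0266,-0.0722,0],"turn":[0,0,0],"fingers":0},
    {"translation":[-0.0266,-0.0722,0],"turn":[0,0,0],"fingers":0},
    {"translation":[-0.0266,-0.0722,0],"turn":[0,0,0],"fingers":0},
  ],
)

```text
t: 8.07
position: [534.7, -33.9, 229.8]
ee_rot: [0.974, -0.228, 0.0, -0.0]
ft_force: [-0.1, 0.4, -1.6]
finger_gap: 9.5
grasp_force: 35.0
```

Request:
servo_tool(
  deltas=[
    {"translation":[-0.0266,-0.0722,0],"turn":[0,0,0],"fingers":0},
    {"translation":[-0.0266,-0.0722,0],"turn":[0,0,0],"fingers":0},
    {"translation":[-0.0266,-0.0722,0],"turn":[0,0,0],"fingers":0},
    {"translation":[-0.0266,-0.0722,0],"turn":[0,0,0],"fingers":0},
    {"translation":[-0.0266,-0.0722,0],"turn":[0,0,0],"fingers":0},
    {"translation":[-0.0166,-0.0451,0],"turn":[0,0,0],"fingers":0},
    {"translation":[-0.01,-0.0271,0],"turn":[0,0,0],"fingers":0},
    {"translation":[0,0,0],"turn":[0,0,0],"fingers":0},
  ],
)

```text
t: 9.07
position: [559.5, 193.9, 229.6]
ee_rot: [0.974, -0.228, -0.0, -0.0]
ft_force: [-0.4, 0.5, -2.8]
finger_gap: 9.1
grasp_force: 35.0
```

Request:
servo_tool(
  deltas=[
    {"translation":[0,0,0],"turn":[0,0,-0.03],"fingers":0},
    {"translation":[0,0,0],"turn":[0,0,-0.08],"fingers":0},
    {"translation":[0,0,0],"turn":[0,0,-0.09],"fingers":0},
    {"translation":[0,0,0],"turn":[0,0,-0.09],"fingers":0},
    {"translation":[0,0,0],"turn":[0,0,-0.06],"fingers":0},
    {"translation":[0,0,0],"turn":[0,0,-0.026],"fingers":0},
    {"translation":[0,0,0],"turn":[0,0,0],"fingers":0},
    {"translation":[0,0,0],"turn":[0,0,0],"fingers":0},
  ],
)

```text
t: 10.07
position: [560.2, 191.8, 229.6]
ee_rot: [0.998, 0.063, 0.0, 0.0]
ft_force: [-0.3, -0.3, -0.9]
finger_gap: 9.6
grasp_force: 35.0
```

Run:
```python
from rig import telemetry, viewer
import cv2,pickle;from h import *
o=telemetry.get_obs();q=o['ee_rot'];print(o['t'],o['position'].round(1),q.round(4),np.degrees(2*np.arctan2(q[1],q[0])),o['ft_force'].round(1),o['moment'].round(2),o['finger_gap'],o['grasp_force'])
d={n:viewer.get_image(n) for n in('wrist','scene','top')};pickle.dump(d,open('v3.pkl','wb'))
T=pickle.load(open('v2.pkl','rb'))['top']
C=[(278,160),(425,138),(445,360),(298,375)];P=np.array([onz(T,(200+x/5.9-.4,150+y/5.9-.4),66) for x,y in C]);print(P.round(1),P.mean(0))
s=cv2.resize(d['scene']['frame'][150:290,300:460],None,fx=2.5,fy=2.5,interpolation=cv2.INTER_CUBIC)
w=cv2.resize(d['wrist']['frame'][0:350],(400,219)) ;w=d['wrist']['frame'][20:370,120:520]
cv2.imwrite('pics/c5.png',np.hstack([s,w])[:,:,::-1])
```

```text
10.075 [560.2 191.8 229.6] [9.98e-01 6.33e-02 0.00e+00 2.00e-04] 7.253854066810223 [-0.3 -0.3 -0.9] [ 0.03 -0.   -0.01] 9.569625496573622 34.970558267086744
[[607.2 237.2  66. ]
 [619.9 163.7  66. ]
 [508.2 149.7  66. ]
 [499.1 222.8  66. ]] [558.6093532  193.34578299  66.        ]
```

View pics/c5.png

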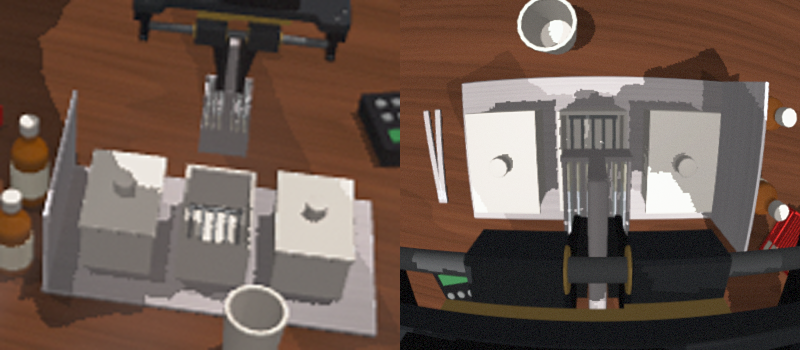

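The rack hangs level over the open dish, and both covers are fully visible in the wrist view at crop (504,163) and (685,163). I'll refine the dish centre from the cover corners.

Run:
```python
import pickle;from h import *
d=pickle.load(open('v3.pkl','rb'));w=d['wrist'];g=cv2.cvtColor(w['frame'],cv2.COLOR_RGB2GRAY)
C=np.float32([[467,117],[534,111],[541,212],[474,214],[650,112],[721,113],[717,217],[643,213]])+np.float32([-280,20])
R=cv2.cornerSubPix(g,C.copy().reshape(-1,1,2),(4,4),(-1,-1),(3,30,.01)).reshape(-1,2)
print((R-C).round(1).tolist())
for X in(C,R):
    P=np.array([onz(w,p,71,1) for p in X]);print(P[:,:2].round(1).tolist())
    a,b=P[:4].mean(0),P[4:].mean(0);v=a-b;print('centres',a.round(1),b.round(1),'mid',((a+b)/2).round(1),np.linalg.norm(v),'yaw',np.degrees(np.arctan2(-v[0],v[1])))
```

```text
[[-3.9000000953674316, -1.7999999523162842], [0.30000001192092896, -0.6000000238418579], [0.0, 0.0], [-0.20000000298023224, 3.0999999046325684], [-0.30000001192092896, -1.899999976158142], [-0.5, 0.10000000149011612], [0.0, 0.0], [0.0, 0.0]]
[[598.0, 338.8], [610.6, 263.5], [499.1, 247.2], [484.5, 328.4], [624.4, 144.0], [636.5, 65.6], [516.9, 42.2], [512.4, 132.9]]
centres [548.1 294.5  71. ] [572.6  96.2  71. ] mid [560.3 195.3  71. ] 199.81565819055652 yaw 7.043784728885645
[[599.6, 343.7], [611.3, 263.3], [499.1, 247.2], [480.4, 328.8], [626.3, 144.7], [636.3, 66.2], [516.9, 42.2], [512.4, 132.9]]
centres [547.6 295.8  71. ] [573.   96.5  71. ] mid [560.3 196.1  71. ] 200.88763814620046 yaw 7.260143585431187
```

Request:
servo_tool(
  deltas=[
    {"translation":[0.0005,-0.005,0.01],"turn":[0,0,0],"fingers":0},
    {"translation":[0,0,0.03],"turn":[0,0,0],"fingers":0},
    {"translation":[0,0,0.04],"turn":[0,0,0],"fingers":0},
    {"translation":[0,0,0.04],"turn":[0,0,0],"fingers":0},
    {"translation":[0,0,0.03],"turn":[0,0,0],"fingers":0},
    {"translation":[0,0,0.016],"turn":[0,0,0],"fingers":0},
    {"translation":[0,0,0.01],"turn":[0,0,0],"fingers":0},
    {"translation":[0,0,0],"turn":[0,0,0],"fingers":0},
  ],
)

```text
t: 11.22
position: [560.2, 195.1, 141.6]
ee_rot: [0.998, 0.064, 0.0, -0.0]
ft_force: [0.1, -0.6, -1.8]
finger_gap: 9.2
grasp_force: 35.0
```

Request:
servo_tool(
  deltas=[
    {"translation":[0,0,0],"turn":[0,0,0],"fingers":0},
    {"translation":[0,0,0],"turn":[0,0,0],"fingers":0},
  ],
)

```text
t: 11.48
position: [560.3, 195.2, 142.1]
ee_rot: [0.998, 0.064, 0.0, -0.0]
ft_force: [0.7, -0.4, -1.1]
finger_gap: 9.6
grasp_force: 35.0
```

Run:
```python
from rig import telemetry, viewer
import cv2,pickle;from h import *
o=telemetry.get_obs();q=o['ee_rot'];print(o['t'],o['position'].round(1),q.round(4),np.degrees(2*np.arctan2(q[1],q[0])),o['ft_force'].round(1),o['finger_gap'],o['grasp_force'])
d={n:viewer.get_image(n) for n in('wrist','scene','top')};pickle.dump(d,open('v4.pkl','wb'))
s=cv2.resize(d['scene']['frame'][170:270,330:450],(480,400),interpolation=cv2.INTER_CUBIC)
w=cv2.resize(d['wrist']['frame'][80:280,240:400],(320,400),interpolation=cv2.INTER_CUBIC)
cv2.imwrite('pics/c6.png',np.hstack([s,w])[:,:,::-1])
```

```text
11.475 [560.3 195.2 142.1] [ 9.979e-01  6.420e-02  4.000e-04 -1.000e-04] 7.364635985610247 [ 0.7 -0.4 -1.1] 9.610653426886248 34.97033441439271
```

View pics/c6.png

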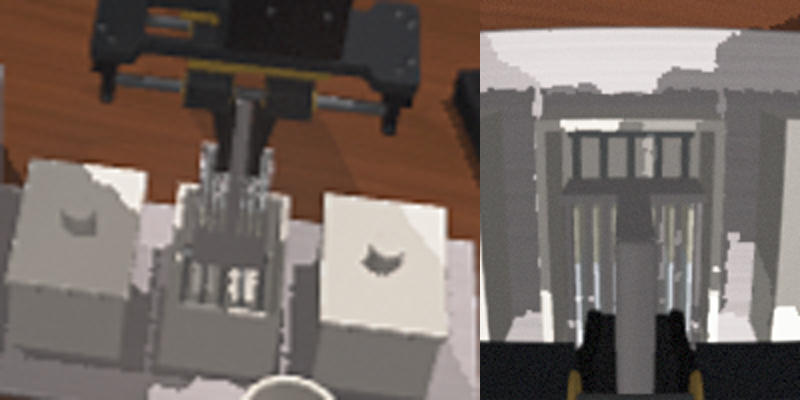

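Run:
```python
import pickle;from h import *
w=pickle.load(open('v4.pkl','rb'))['wrist'];S=pickle.load(open('v4.pkl','rb'))['scene']
a=np.radians(7.3);X=np.array([np.cos(a),np.sin(a),0]);Y=np.array([-np.sin(a),np.cos(a),0]);c=np.array([560.3,195.2,0])
def loc(n,im,p,z,f): q=onz(im,p,z,f)-c; print(n,'x %.1f y %.1f'%(q@X,q@Y))
W=lambda x,y:(240+(x-480)/2-.25,80+y/2-.25)
for p in((537,121),(724,121)): loc('rim outer far (56,+-37)',w,W(*p),66,1)
for p in((553,131),(711,131)): loc('rim inner far (52,+-33)',w,W(*p),66,1)
for z in(86.5,92,100,110):
  for p in((562,190),(703,188)): loc('rack end z%d (42,+-23)'%z,w,W(*p),z,1)
V=lambda x,y:(330+x/4-.4,170+y/4-.4)
for n,p in(('near L',(159,330)),('near R',(280,345)),('far L',(183,185)),('far R',(289,197))): loc('scene rim '+n,S,V(*p),66,0)
for p in((190,262),(268,266)): loc('scene rack end',S,V(*p),86.5,0)
```

```text
rim outer far (56,+-37) x 57.2 y 37.1
rim outer far (56,+-37) x 57.2 y -34.9
rim inner far (52,+-33) x 53.2 y 30.9
rim inner far (52,+-33) x 53.2 y -29.9
rack end z86 (42,+-23) x 34.3 y 25.5
rack end z86 (42,+-23) x 35.0 y -25.0
rack end z92 (42,+-23) x 35.5 y 24.9
rack end z92 (42,+-23) x 36.2 y -24.3
rack end z100 (42,+-23) x 37.2 y 23.9
rack end z100 (42,+-23) x 37.9 y -23.4
rack end z110 (42,+-23) x 39.3 y 22.7
rack end z110 (42,+-23) x 40.0 y -22.3
scene rim near L x 81.4 y -36.1
scene rim near R x 80.8 y 39.5
scene rim far L x -51.2 y -32.2
scene rim far R x -51.9 y 39.3
scene rack end x 39.1 y -21.8
scene rack end x 34.1 y 27.3
```

The dish rim and the rack agree to about 1 mm. Now the last 10 mm down, then settle.

Request:
servo_tool(
  deltas=[
    {"translation":[0.001,0,0.006],"turn":[0,0,0],"fingers":0},
    {"translation":[0,0,0.009],"turn":[0,0,0],"fingers":0},
    {"translation":[0,0,0.005],"turn":[0,0,0],"fingers":0},
    {"translation":[0,0,0],"turn":[0,0,0],"fingers":0},
    {"translation":[0,0,0],"turn":[0,0,0],"fingers":0},
    {"translation":[0,0,0],"turn":[0,0,0],"fingers":0},
    {"translation":[0,0,0],"turn":[0,0,0],"fingers":0},
    {"translation":[0,0,0],"turn":[0,0,0],"fingers":0},
  ],
)

```text
t: 12.62
position: [560.6, 195.2, 131.6]
ee_rot: [0.998, 0.064, 0.0, -0.0]
ft_force: [0.0, 0.0, -2.3]
finger_gap: 9.5
grasp_force: 35.0
```

Run:
```python
from rig import telemetry, viewer
import cv2;from h import *
o=telemetry.get_obs();q=o['ee_rot'];print(o['t'],o['position'].round(1),q.round(4),np.degrees(2*np.arctan2(q[1],q[0])),o['ft_force'].round(1),o['finger_gap'],o['grasp_force'],abs(o['qd']).max())
s=viewer.get_image('scene')['frame'];w=viewer.get_image('wrist')['frame']
cv2.imwrite('pics/c7.png',np.hstack([cv2.resize(s[150:290,290:460],(486,400)),cv2.resize(w[80:280,240:400],(314,400))])[:,:,::-1])
```

```text
12.625 [560.6 195.2 131.6] [ 0.9979  0.0642  0.     -0.    ] 7.363436906099355 [ 0.   0.  -2.3] 9.450244514797678 34.97041555121541 0.001682969735889572
```

View pics/c7.png

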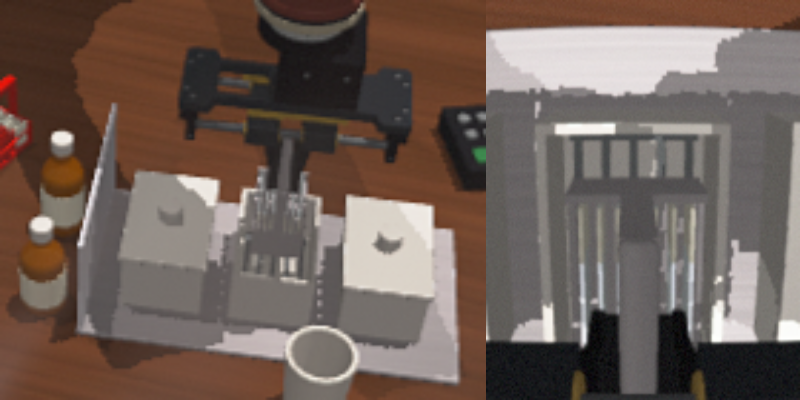

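The rack is centred over the open dish at crop (275,245), with its underside about 10 mm above the rim. The covers and bottles are undisturbed and the arm is still.

```bash
python3 -c "from rig import finish_job; print(finish_job())"
```

```text
the job is handed in; nothing more can be done
None
```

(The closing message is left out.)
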